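# Turn the glue carousel to the blue-nozzled bottle and hold it

### The job

Release the brake of the glue-bottle carousel by swinging its red lever fully open, away from the carousel's front. Then take one of the four black-sleeved upright posts, turn the carousel until the bottle with the blue nozzle stands at the front, in line with the yellow arrow on the stand, and finish still gripping the post so that the carousel is held still there with the brake open. Do not push on the bottles, and leave the tape roll and the tape measure beside it where they are.

Things in the scene. Friction and masses are not known exactly. Their poses are not given: they have to be found in the camera images.
- stand: Fixed grey round foot of the carousel, 252 mm across, 15 mm high. Origin: on the turning axis, on the bench top (z = 0). Its z is up; its -x axis is the front, where the yellow arrow lies; its -y side carries the lever bracket. It is turned up to 0.25 rad from the world axes.
- front_mark (a point): Centre of the yellow arrow on the stand's front, 155 mm from the turning axis along the stand's -x, 12 mm above the bench; the arrow points at the turning axis.
- carousel (a joint): Angle of the carousel deck (260 mm across, top 42 mm above the bench) about the stand's vertical axis, rad: 0 (or 2 pi) with the blue-nozzled bottle at the arrow, growing counterclockwise seen from above; endless. Brake on: jammed. Brake off: turns with about 1 N at a post and stays where left. Releasing the brake may drag it up to 0.1 rad. Column with ball at its middle, top 163 mm above the bench.
- brake_lever (a joint): Angle of the red brake lever about its vertical pivot, rad: 0 brake on, 1.05 the stop at fully open; grows counterclockwise seen from above. The brake lets go at about 0.25. It takes about 7 to 12 N at the grip and stays where left. The pivot lies 154 mm from the turning axis along the stand's -y.
- lever_knob (a point): The lever's grip: upright red cylinder 18 mm in diameter, 58 to 120 mm above the bench, 90 mm from the pivot; this point is on its axis 95 mm above the bench. From the pivot it lies at 215 degrees in the stand's frame at lever angle 0 (front, right), at 275 degrees at 1.05 (right). Red arm at 44 to 56 mm height. Nothing taller than 70 mm within 90 mm of the grip.
- blue_bottle: The wanted squeeze bottle, light blue nozzle, 47 mm in diameter, 168 mm tall, held fast in its wire holder on the carousel, its axis 75 mm from the turning axis. Origin: centre of its underside, 42.5 mm above the bench; nozzle tip at 210 mm.
- red_bottle_1: Other squeeze bottle, red nozzle, 47 mm in diameter, 168 mm tall, held fast in its wire holder on the carousel, its axis 75 mm from the turning axis. Origin: centre of its underside, 42.5 mm above the bench; nozzle tip at 210 mm. It stands 90 degrees counterclockwise from the blue-nozzled one, seen from above.
- red_bottle_2: Other squeeze bottle, red nozzle, 47 mm in diameter, 168 mm tall, held fast in its wire holder on the carousel, its axis 75 mm from the turning axis. Origin: centre of its underside, 42.5 mm above the bench; nozzle tip at 210 mm. It stands 180 degrees counterclockwise from the blue-nozzled one, seen from above.
- red_bottle_3: Other squeeze bottle, red nozzle, 47 mm in diameter, 168 mm tall, held fast in its wire holder on the carousel, its axis 75 mm from the turning axis. Origin: centre of its underside, 42.5 mm above the bench; nozzle tip at 210 mm. It stands 270 degrees counterclockwise from the blue-nozzled one, seen from above.
- post_0: Upright post fixed to the carousel, 45 degrees counterclockwise (seen from above) from the blue-nozzled bottle, 115 mm from the turning axis, nearest bottle axes 81 mm away. Origin: its foot, 42 mm above the bench. Round black sleeve 18 mm in diameter, 125 to 195 mm above the bench (the top); it can turn between the fingers, so the hand need not turn with it.
- post_1: Upright post fixed to the carousel, 135 degrees counterclockwise (seen from above) from the blue-nozzled bottle, 115 mm from the turning axis, nearest bottle axes 81 mm away. Origin: its foot, 42 mm above the bench. Round black sleeve 18 mm in diameter, 125 to 195 mm above the bench (the top); it can turn between the fingers, so the hand need not turn with it.
- post_2: Upright post fixed to the carousel, 225 degrees counterclockwise (seen from above) from the blue-nozzled bottle, 115 mm from the turning axis, nearest bottle axes 81 mm away. Origin: its foot, 42 mm above the bench. Round black sleeve 18 mm in diameter, 125 to 195 mm above the bench (the top); it can turn between the fingers, so the hand need not turn with it.
- post_3: Upright post fixed to the carousel, 315 degrees counterclockwise (seen from above) from the blue-nozzled bottle, 115 mm from the turning axis, nearest bottle axes 81 mm away. Origin: its foot, 42 mm above the bench. Round black sleeve 18 mm in diameter, 125 to 195 mm above the bench (the top); it can turn between the fingers, so the hand need not turn with it.
- tape_roll: Bystander: loose red tape roll lying flat, 66 mm across, 18 mm high, left of the carousel. Origin: centre of its underside.
- tape_measure: Bystander: loose orange tape measure, 36x78x64 mm, to the right of the carousel, behind the lever. Origin: centre of its underside.

How it is judged (in metres and radians):
On the way, in this order (a step that is already met when the one before it is completed fails the run):
1. the brake lever has been swung open (beyond 0.85 rad) while the blue-nozzled bottle is still away from the front (value of joint brake_lever above 0.85 rad), for 0.2 s.
2. the blue-nozzled bottle is at the front arrow, a post in the fingers (y of blue_bottle in the frame of stand between -0.012 and 0.012 m and x of blue_bottle in the frame of stand below 0 m and (contact force between the fingers and post_0 above 1 N or contact force between the fingers and post_1 above 1 N or contact force between the fingers and post_2 above 1 N or contact force between the fingers and post_3 above 1 N)), for 0.2 s.
At the end, for the whole second after the job is handed in: The blue-nozzled bottle stands at the front within 12 mm sideways of the line from the turning axis to the arrow, the carousel is still (under 0.05 rad/s), the fingers press on one of the four posts with more than 1 N, and the brake lever is open beyond 0.85 rad (all of step 2 and velocity of joint carousel between -0.05 and 0.05 rad/s and value of joint brake_lever above 0.85 rad); the arm keeps its last pose, push and grip.
It fails at once if the tape roll is shifted by more than 20 mm (distance of tape_roll from where it was at the start of the episode above 0.02 m).
It fails at once if the tape measure is shifted by more than 20 mm (distance of tape_measure from where it was at the start of the episode above 0.02 m).
It fails at once if a bottle is pushed with more than 6 N (contact force between any of the fingers, the arm and blue_bottle above 6 N or contact force between any of the fingers, the arm and red_bottle_1 above 6 N or contact force between any of the fingers, the arm and red_bottle_2 above 6 N or contact force between any of the fingers, the arm and red_bottle_3 above 6 N).
It also fails if it takes over 51 s, if anything falls off the work surface, if the arm or the gripper's body presses on something with over 40 N, if the wrist force passes 120 N, or if a joint passes its speed limit or range.

### The arm

A 7-joint arm with a two-finger parallel gripper is mounted at the origin on a cart in front of the work surface, level with it; the furniture and walls round the work are solid. World frame = base frame: x ahead of the robot, y to its left, z up, the work surface at z = 0. Lengths are in m, angles in degrees, forces in N, time in s.
With the tool pointing down it reaches from about 0.35 to 0.9 m from the base axis. Payload 7.2 kg.
Tool frame: the origin (TCP) lies between the finger pads; the fingertips stand 11 mm ahead of it and the grasp point (between the pads) lies 8 mm behind it; z points along the fingers, y is the line along which they close (so a half turn about z gives the same grasp; the last joint's range is limited). The gripper opens to 88 mm and grips with 3 to 60 N. Pads are 20 mm wide; open, the fingers measure 115 mm over their backs; the gripper's body (75 mm by 178 mm) begins 61 mm behind the grasp point.
Start: joints at [59.863, 23.554, -0.728, 91.456, 0.321, 64.991, -4.71], TCP at [0.276, -0.561, 0.234] pointing down, gripper open.
Joint ranges: [-169.25, 169.25], [-16.82, 113.86], [-84.01, 82.57], [7.8, 145.47], [-59.2, 239.2], [7.22, 106.19], [-163.78, 163.78]. Speed limits (degrees/s): [136.94, 136.94, 172.46, 172.46, 180, 180, 180].

### API

Orientations are given as a 3x3 rotation matrix whose columns are the frame's x, y, z axes.
In Python, from workcell import arm, grab_frame, get_calibration gives the robot as it stands.
- The arm moves only by the tool jog_arm, never from a script. Its argument "rows" is text: rows parted by semicolons, each of 7 numbers parted by spaces: the closure, from -1 (fully open) to 1 (shut), then the shift along the tool's x, y, z in m, then the turn, a rotation vector about the tool's x, y, z in degrees. In form: jaw dx dy dz rx ry rz; .... A call has 1 to 8 rows; each row shifts and turns the commanded pose from where the row before left it, along the tool's axes as they then stand; what a row does not reach is not made up. A row lasts 1/10 s, in which the tool goes at most 50 mm and 8.59 degrees, less where a joint would pass 70% of its speed; a pose out of reach is approached as far as the arm can. A call with a gripper value outside its range is refused whole. The fingers move at their own pace and stop on an object; "squeeze" is the grip in N (left out, the last holds). Time passes only in rows, so rows that do not move let the fingers close. It gives the time, the measured TCP pose, the force, the opening and the grip force at its end, in the units of the state.
- arm.read_state(): the state, without advancing time (a new reading comes with each control period).
- grab_frame(name): name is "side" or "top"; returns the picture (480x640x3 uint8, red, green, blue); there is no depth.
- get_calibration(name): a dict with "camera_matrix" (3x3 intrinsics, pixels), "xyz" and "orientation" of the camera in the world. Camera axes: x right, y down, z forward; pixel columns grow to the right and rows downward; lengths in m; the calibration is good to about 2 mm. A picture is of the moment at which its call begins. get_calibration takes no time and is no camera call.
- arm.sign_off(): hands the job in; it is judged then, once.
The state is a dict: "time_s": time; "joint_pos": joint angles; "qvel": joint speeds; "tau": joint torques, N m; "tool_pos": TCP position; "tool_rot": TCP orientation; "wrist_force": force on the tool from outside, world axes, zero at the start; "torque": the same for the moment, N m; "gripper_width": finger opening in m; "gripper_force": force on a finger pad.
Only numpy, scipy, OpenCV 4.12 (cv2) and the standard library are available. Lean on these libraries where they do the work, as an engineer would, in place of code of your own. Each camera call takes 0.05 s, during which the arm holds its last target. There are 200 camera calls.

## Working session

There is one attempt and no reset: what is moved stays moved. The work goes in short steps, Python scripts to look and compute and a tool call to move; the robot and the scene stay as the last step left them, time stands still between calls to the robot, and variables do not carry over. Pictures are saved under pics/ and viewed, at most 10 in all, crops included, and the job is handed in when it is done.

Besides the shell and the picture viewer there is one more tool, called after ">>>" by a JSON object that holds its "op" and its "data". jog_arm: Moves the arm, as the interface text tells. Its arguments: {"type":"object","properties":{"rows":{"type":"string"},"squeeze":{"type":"number"}},"required":["rows"]}

```bash
mkdir -p pics; cat > h.py <<'E'
import numpy as np,cv2
from workcell import arm,grab_frame,get_calibration
def ray(n,u,v):
    c=get_calibration(n);K=np.array(c["camera_matrix"]);R=np.array(c["orientation"])
    return np.array(c["xyz"]),R@np.linalg.inv(K)@np.array([u,v,1.])
def onz(n,u,v,z):
    o,d=ray(n,u,v);return o+d*(z-o[2])/d[2]
def proj(n,p):
    c=get_calibration(n);q=np.array(c["camera_matrix"])@np.array(c["orientation"]).T@(np.array(p)-c["xyz"]);return q[:2]/q[2]
E
python3 - <<'E'
from h import *
for n in("top","side"):
    f=grab_frame(n);cv2.imwrite(f"pics/{n}0.png",f[:,:,::-1]);c=get_calibration(n);print(n,c)
s=arm.read_state();print(s["tool_pos"],s["tool_rot"],s["time_s"])
E
```

```text
top {'camera_matrix': array([[524.69724812,   0.        , 328.64718108],
       [  0.        , 524.69724812, 254.07034794],
       [  0.        ,   0.        ,   1.        ]]), 'xyz': array([0.47985146, 0.09411044, 0.9286107 ]), 'orientation': array([[ 0.00101461, -0.99541981,  0.09559483],
       [-0.99995487, -0.00191292, -0.00930589],
       [ 0.00944613, -0.09558107, -0.99537683]])}
side {'camera_matrix': array([[545.88899245,   0.        , 312.28783607],
       [  0.        , 545.88899245, 240.5110989 ],
       [  0.        ,   0.        ,   1.        ]]), 'xyz': array([0.30353633, 0.54707174, 1.06143485]), 'orientation': array([[-0.87753629, -0.42207386,  0.22756036],
       [-0.47949971,  0.76926368, -0.42227174],
       [ 0.00317594, -0.4796739 , -0.87744109]])}
[ 0.27601264 -0.56029216  0.23290991] [[ 8.97031468e-01  4.41966139e-01 -6.90779128e-04]
 [ 4.41966671e-01 -8.97030666e-01  1.20276833e-03]
 [-8.80671842e-05 -1.38422239e-03 -9.99999038e-01]] 0.1
```

View pics/top0.png

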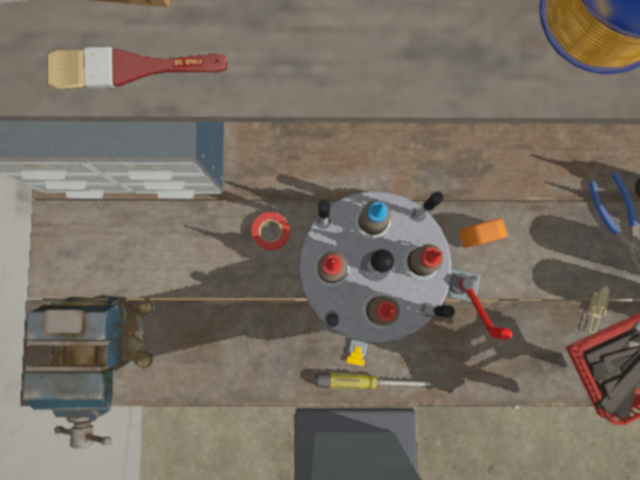

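View pics/side0.png

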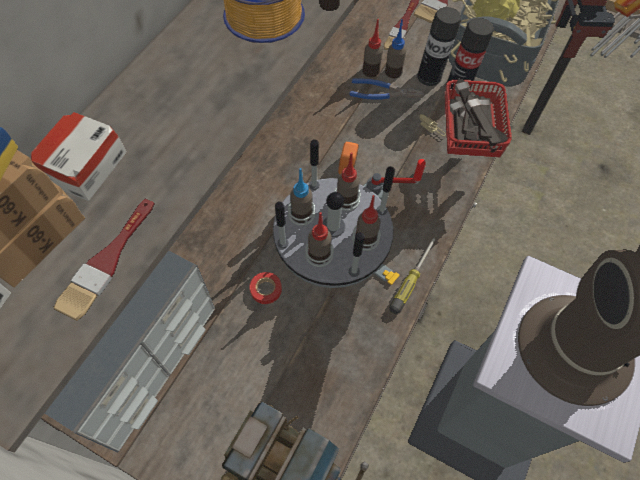

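The top view shows the blue nozzle at about (377,212), the ball at (382,260), the arrow at (357,353) and the lever grip at (504,334). The blue bottle is at the back, so about half a turn is needed.

```bash
cat > m.py <<'E'
from h import *
def blobs(hsv,lo,hi,box,amin=15):
    m=cv2.inRange(hsv,lo,hi);k=np.zeros_like(m);x0,y0,x1,y1=box;k[y0:y1,x0:x1]=m[y0:y1,x0:x1]
    n,l,st,c=cv2.connectedComponentsWithStats(k);return [(c[i].round(1),st[i,:]) for i in range(1,n) if st[i,4]>=amin]
if __name__=="__main__":
    box=dict(top=(230,170,530,380),side=(230,120,440,320))
    for n in("top","side"):
        hsv=cv2.cvtColor(cv2.imread(f"pics/{n}0.png"),cv2.COLOR_BGR2HSV)
        for nm,lo,hi in(("black",(0,0,0),(180,255,45)),("blue",(90,120,90),(120,255,255)),("red",(0,190,110),(4,255,255)),("red'",(175,170,110),(180,255,255)),("yel",(20,180,150),(32,255,255))):
            for c,st in blobs(hsv,lo,hi,box[n]): print(n,nm,c,st)
E
python3 m.py
```

```text
top black [431.6 201.3] [424 193  17  17 146]
top black [322.5 209.7] [319 201  10  17 101]
top black [379.3 259.7] [371 250  20  21 266]
top black [410.1 264.3] [408 257   7  15  18]
top black [443.7 311. ] [434 306  20  11 179]
top black [330.1 317.1] [327 314   9   9  35]
top blue [377.  211.6] [368 202  19  20 312]
top red [431.9 256.9] [426 252  13  10  70]
top red [332.7 265.5] [327 260  12  10  63]
top red [489.4 320.5] [468 290  43  49 374]
top red [385.2 310.8] [381 306  11  11  50]
top yel [355.4 357.3] [347 347  17  18 186]
side black [313.8 152.5] [310 140   8  26 176]
side black [388.1 179.1] [383 167  11  25 182]
side black [338.6 200.9] [327 192  30  18 294]
side black [279.5 213.9] [275 202  10  25 183]
side black [300.3 214.8] [291 211  20   8  62]
side black [361.  243.3] [353 232  24  25 262]
side black [318.9 256.5] [309 252  21   8  70]
side black [332.6 277.8] [285 261  99  25 167]
side black [393.4 310.7] [390 307   9   7  26]
side blue [300.4 187. ] [294 168  14  30 220]
side red [420.7 161.7] [418 159   7   6  27]
side yel [390.8 276.4] [384 271  15  13 105]
```

```bash
python3 - <<'E'
from h import *
def tri(a,b):
    o1,d1=ray("top",*a);o2,d2=ray("side",*b)
    t=np.linalg.lstsq(np.c_[d1,-d2],o2-o1,rcond=None)[0];p,q=o1+d1*t[0],o2+d2*t[1]
    return (p+q)/2,np.linalg.norm(p-q)
for nm,a,b in(("postBR",(431.6,201.3),(313.8,152.5)),("postBL",(322.5,209.7),(279.5,213.9)),("postFR",(443.7,311),(388.1,179.1)),("postFL",(333,319),(357.5,244)),("blue",(377,211.6),(300.4,187)),("arrow",(355.4,357.3),(390.8,276.4)),("knob",(504,334),(420.7,164))):
    p,e=tri(a,b);print(nm,p.round(4),round(e,4),onz("top",*a,.16).round(3))
print("ball",onz("top",381,260,.15),"arrow",onz("top",355.4,357.3,.012),onz("side",390.8,276.4,.012))
print("knob",onz("top",505,334,.12),onz("side",420.7,161,.12), "tips",onz("top",377,211,.2),onz("top",431.9,256.9,.2),onz("top",332.7,265.5,.2),onz("top",385.2,310.8,.2))
# deck outline (grey, low saturation) ellipse
i=cv2.imread("pics/top0.png");h=cv2.cvtColor(i,cv2.COLOR_BGR2HSV)
m=cv2.inRange(h,(0,0,60),(180,40,200));k=np.zeros_like(m);k[185:350,295:455]=m[185:350,295:455]
k=cv2.morphologyEx(k,cv2.MORPH_OPEN,np.ones((5,5)))
c=max(cv2.findContours(k,0,1)[0],key=cv2.contourArea);print(cv2.minEnclosingCircle(c),cv2.fitEllipse(cv2.convexHull(c)))
E
```

```text
postBR [ 0.6313 -0.0648  0.1675] 0.0003 [ 0.633 -0.066  0.16 ]
postBL [0.6184 0.0961 0.1675] 0.0001 [0.62  0.096 0.16 ]
postFR [ 0.4705 -0.0801  0.1643] 0.0001 [ 0.471 -0.081  0.16 ]
postFL [0.4589 0.0805 0.163 ] 0.0 [0.459 0.08  0.16 ]
blue [0.6183 0.0146 0.1538] 0.0001 [0.617 0.015 0.16 ]
arrow [0.3889 0.0391 0.0137] 0.0011 [0.404 0.048 0.16 ]
knob [ 0.4349 -0.1835  0.1156] 0.0 [ 0.437 -0.168  0.16 ]
ball [0.54589885 0.00878111 0.15      ] arrow [0.38925403 0.03925387 0.012     ] [0.38855245 0.03806247 0.012     ]
knob [ 0.43511337 -0.18353749  0.12      ] [ 0.43742397 -0.18739866  0.12      ] tips [0.61085338 0.01930544 0.2       ] [ 0.54613248 -0.05695233  0.2       ] [0.53385087 0.0816395  0.2       ] [0.47120739 0.00905111 0.2       ]
((368.4021911621094, 264.3817138671875), 91.60215759277344) ((368.4913024902344, 268.71197509765625), (163.6433563232422, 175.36399841308594), 99.09796905517578)
```

>>> {"op": "jog_arm", "data": {"rows": "-1 0 0 0 0 0 -7; -1 0 0 0 0 0 -7; -1 0 0 0 0 0 -7; -1 0 0 0 0 0 -6.8; -1 0.04 -0.01 0 0 0 0; -1 0.04 -0.01 0 0 0 0; -1 0.04 -0.01 0 0 0 0; -1 0.04 -0.01 0 0 0 0", "squeeze": 50}}

```text
time_s: 0.9
tool_pos: [0.338, -0.406, 0.2333]
tool_rot: [[0.588, 0.809, -0.0], [0.809, -0.588, 0.0], [0.0, -0.001, -1.0]]
wrist_force: [0.3, 0.0, -0.0]
gripper_width: 0.0877
gripper_force: 0.0
```

```bash
cat > d.py <<'E'
from h import *
def d(*ts):
    s=arm.read_state();R=np.array(s["tool_rot"]);p=np.array(s["tool_pos"])
    print("t",s["time_s"],"p",p.round(4),"x",R[:,0].round(3),"z",R[:,2].round(3),"F",np.round(s["wrist_force"],1),s["gripper_width"],s["gripper_force"],"j",np.round(s["joint_pos"]))
    for t in ts: print("d",(R.T@(np.array(t)-p)).round(4)); p=np.array(t)
E
python3 -c "
from d import *
d((.434,-.182,.233),(.434,-.182,.089))"
```

```text
t 0.9 p [ 0.338  -0.406   0.2333] x [0.588 0.809 0.   ] z [-0.  0. -1.] F [ 0.3  0.  -0. ] 0.08774876933565477 0.0 j [ 54.  15. -10. 104.   3.  61.   6.]
d [ 0.2377 -0.0539  0.0003]
d [-0.00e+00  1.00e-04  1.44e-01]
```

>>> {"op": "jog_arm", "data": {"rows": "-1 0.048 -0.011 0 0 0 0; -1 0.048 -0.011 0 0 0 0; -1 0.048 -0.011 0 0 0 0; -1 0.048 -0.011 0 0 0 0; -1 0.046 -0.01 0 0 0 0; -1 0 0 0.04 0 0 0; -1 0 0 0.04 0 0 0; -1 0 0 0.02 0 0 0"}}

```text
time_s: 1.7
tool_pos: [0.4324, -0.1823, 0.1309]
tool_rot: [[0.586, 0.81, -0.003], [0.81, -0.586, 0.001], [-0.001, -0.003, -1.0]]
wrist_force: [-0.5, 0.5, -0.3]
gripper_width: 0.0879
gripper_force: 0.0
```

```bash
python3 -c "
from d import *
d((.434,-.182,.089))
for n in('top','side'): cv2.imwrite(f'pics/{n}1.png',grab_frame(n)[:,:,::-1])
i=cv2.imread('pics/top1.png')[220:420,380:620];j=cv2.imread('pics/side1.png')[80:280,300:540]
cv2.imwrite('pics/c1.png',cv2.resize(np.hstack([i,j]),(800,333)))"
```

```text
t 1.7 p [ 0.4324 -0.1823  0.1309] x [ 0.586  0.81  -0.001] z [-0.003  0.001 -1.   ] F [-0.5  0.5 -0.3] 0.08786161864784121 0.0 j [ 33.  17. -20. 118.   8.  46. -27.]
d [0.0012 0.0013 0.0419]
```

View pics/c1.png

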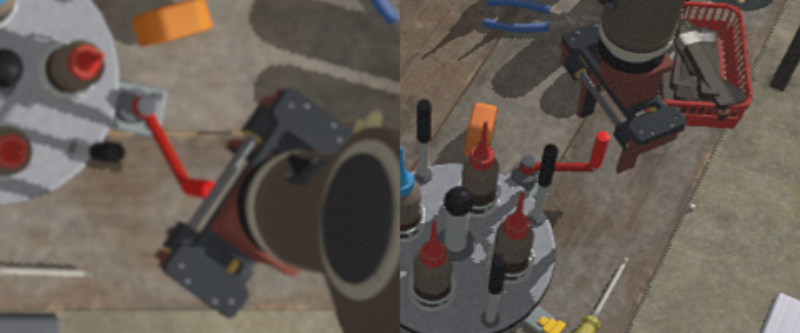

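The hand straddles the knob (crop right, knob at about (602,140), fingers at (590,110) and (627,160)). I'll descend and close.

>>> {"op": "jog_arm", "data": {"rows": "-1 0.001 0.001 0.022 0 0 0; -1 0 0 0.02 0 0 0; 1 0 0 0 0 0 0; 1 0 0 0 0 0 0; 1 0 0 0 0 0 0; 1 0 0 0 0 0 0; 1 0 0 0 0 0 0; 1 0 0 0 0 0 0"}}

```text
time_s: 2.6
tool_pos: [0.4355, -0.1832, 0.0921]
tool_rot: [[0.587, 0.809, 0.001], [0.809, -0.587, -0.0], [0.0, 0.001, -1.0]]
wrist_force: [0.9, -0.2, -0.2]
gripper_width: 0.0435
gripper_force: 0.0
```

```bash
python3 -c "
from d import *
d()
p=np.array(arm.read_state()['tool_pos'])
# arc of knob about pivot, +1.07 rad
c=np.array([.5448,.0079]);
for yaw in np.radians([-11.1,-10.1]):
    pv=c+.154*np.array([np.sin(yaw),-np.cos(yaw)]);k=p[:2]-pv;print(pv,np.linalg.norm(k),np.degrees(np.arctan2(k[1],k[0])-yaw)%360)
yaw=np.radians(-10.7);pv=c+.154*np.array([np.sin(yaw),-np.cos(yaw)])
a=np.linspace(0,1.09,15)+np.radians(215)+yaw
d(*[(*(p[:2]+.09*(np.array([np.cos(t),np.sin(t)])-np.array([np.cos(a[0]),np.sin(a[0])]))),p[2]) for t in a[1:]])"
```

```text
t 2.6 p [ 0.4355 -0.1832  0.0921] x [0.587 0.809 0.   ] z [ 0.001 -0.    -1.   ] F [ 0.9 -0.2 -0.2] 0.04347923774316702 0.0 j [ 32.  21. -19. 119.  10.  41. -29.]
[ 0.51515162 -0.14321907] 0.08911390452777924 217.7842453963626
[ 0.51779352 -0.14371349] 0.09126692856661003 215.76205376771657
t 2.6 p [ 0.4355 -0.1832  0.0921] x [0.587 0.809 0.   ] z [ 0.001 -0.    -1.   ] F [ 0.9 -0.2 -0.2] 0.04347923774316702 0.0 j [ 32.  21. -19. 119.  10.  41. -29.]
d [-0.0032  0.0062  0.    ]
d [-0.0027  0.0064  0.    ]
d [-0.0022  0.0066  0.    ]
d [-0.0017  0.0068  0.    ]
d [-0.0012  0.0069  0.    ]
d [-0.0006  0.007   0.    ]
d [-0.0001  0.007   0.    ]
d [0.0005 0.007  0.    ]
d [0.001  0.0069 0.    ]
d [0.0015 0.0068 0.    ]
d [0.0021 0.0067 0.    ]
d [0.0026 0.0065 0.    ]
d [0.0031 0.0063 0.    ]
d [0.0036 0.006  0.    ]
```

>>> {"op": "jog_arm", "data": {"rows": "1 0 0 0 0 0 0; 1 0 0 0 0 0 0; 1 0 0 0 0 0 0; 1 0 0 0 0 0 0; 1 0 0 0 0 0 0"}}

```text
time_s: 3.1
tool_pos: [0.4363, -0.1835, 0.0918]
tool_rot: [[0.587, 0.809, 0.002], [0.809, -0.587, -0.001], [0.001, 0.002, -1.0]]
wrist_force: [4.7, -3.2, -4.8]
gripper_width: 0.0176
gripper_force: 50.0
```

>>> {"op": "jog_arm", "data": {"rows": "1 -0.003 0.006 0 0 0 0; 1 -0.003 0.0065 0 0 0 0; 1 -0.002 0.0065 0 0 0 0; 1 -0.0015 0.007 0 0 0 0; 1 -0.001 0.007 0 0 0 0; 1 -0.0005 0.007 0 0 0 0; 1 0 0.007 0 0 0 0; 1 0 0 0 0 0 0"}}

```text
time_s: 3.9
tool_pos: [0.4638, -0.221, 0.0916]
tool_rot: [[0.588, 0.809, -0.006], [0.809, -0.588, -0.001], [-0.004, -0.005, -1.0]]
wrist_force: [-9.1, -3.3, 10.6]
gripper_width: 0.0173
gripper_force: 50.0
```

```bash
python3 -c "
from d import *
d()"
```

```text
t 3.9 p [ 0.4638 -0.221   0.0916] x [ 0.588  0.809 -0.004] z [-0.006 -0.001 -1.   ] F [-9.1 -3.3 10.6] 0.017256954196345053 49.99286592006683 j [ 34.  24. -18. 114.  11.  44. -26.]
```

>>> {"op": "jog_arm", "data": {"rows": "1 0.0005 0.007 0 0 0 0; 1 0.001 0.007 0 0 0 0; 1 0.0015 0.007 0 0 0 0; 1 0.002 0.0065 0 0 0 0; 1 0.0025 0.0065 0 0 0 0; 1 0.003 0.006 0 0 0 0; 1 0.0035 0.006 0 0 0 0; 1 0 0 0 0 0 0"}}

```text
time_s: 4.7
tool_pos: [0.5031, -0.238, 0.0913]
tool_rot: [[0.59, 0.807, -0.018], [0.807, -0.591, -0.001], [-0.012, -0.014, -1.0]]
wrist_force: [-30.2, -2.5, 27.2]
gripper_width: 0.0174
gripper_force: 50.1
```

```bash
python3 -c "
from d import *
d();p=arm.read_state()['tool_pos'];print(np.degrees(np.arctan2(p[1]+.1435,p[0]-.5165))+10.7-215+360)"
```

```text
t 4.7 p [ 0.5031 -0.238   0.0913] x [ 0.59   0.807 -0.012] z [-0.018 -0.001 -1.   ] F [-30.2  -2.5  27.2] 0.017436351609246985 50.10312795639038 j [ 33.  28. -17. 107.  11.  47. -26.]
57.610769641576155
```

>>> {"op": "jog_arm", "data": {"rows": "1 0 -0.003 0 0 0 0; -1 0 0 0 0 0 0; -1 0 0 0 0 0 0; -1 0 0 0 0 0 0; -1 0 0 0 0 0 0; -1 0 0 0 0 0 0; -1 0 0 -0.03 0 0 0; -1 0 0 -0.04 0 0 0"}}

```text
time_s: 5.5
tool_pos: [0.5087, -0.2328, 0.1605]
tool_rot: [[0.587, 0.81, -0.004], [0.81, -0.587, 0.002], [-0.001, -0.005, -1.0]]
wrist_force: [0.8, 0.2, 0.3]
gripper_width: 0.0698
gripper_force: 0.0
```

>>> {"op": "jog_arm", "data": {"rows": "-1 0 0 -0.045 0 0 0; -1 0 0 -0.045 0 0 0; -1 0 0 0 0 0 0; -1 0 0 0 0 0 0"}}

```text
time_s: 5.9
tool_pos: [0.5104, -0.2336, 0.2525]
tool_rot: [[0.587, 0.809, 0.002], [0.809, -0.587, -0.001], [0.0, 0.002, -1.0]]
wrist_force: [0.0, 0.1, 0.3]
gripper_width: 0.0878
gripper_force: 0.0
```

```bash
python3 -c "
from d import *
d()
for n in('top','side'): cv2.imwrite(f'pics/{n}2.png',grab_frame(n)[:,:,::-1])
i=cv2.imread('pics/top2.png')[160:400,240:560];j=cv2.imread('pics/side2.png')[100:340,230:550]
cv2.imwrite('pics/c2.png',cv2.resize(np.hstack([i,j]),(800,300)))
from m import blobs
for n,b in(('top',(230,170,530,380)),('side',(230,120,440,300))):
  hsv=cv2.cvtColor(cv2.imread(f'pics/{n}2.png'),cv2.COLOR_BGR2HSV)
  for nm,lo,hi in(('black',(0,0,0),(180,255,45)),('blue',(90,120,90),(120,255,255))):
    for c,st in blobs(hsv,lo,hi,b,60):print(n,nm,c,st)
"
```

```text
t 5.9 p [ 0.5104 -0.2336  0.2525] x [0.587 0.809 0.   ] z [ 0.002 -0.001 -1.   ] F [0.  0.1 0.3] 0.08782452054685469 0.0 j [ 35.  18. -19.  98.   6.  65. -22.]
top black [432.8 200.9] [424 193  19  17 189]
top black [323.5 208.5] [318 200  12  18 169]
top black [381.  260.4] [371 250  22  22 357]
top black [441.8 310.2] [434 306  18  10 129]
top blue [377.  211.5] [368 202  20  20 305]
side black [313.8 152.4] [310 140   8  26 184]
side black [387.9 179.6] [382 167  12  25 180]
side black [338.6 200.6] [327 192  30  18 319]
side black [279.7 213.9] [275 202  10  25 191]
side black [300.6 214.8] [291 210  21   9  65]
side black [360.8 243.4] [353 232  23  25 264]
side black [318.7 256.4] [309 252  21   8  66]
side black [328.3 277. ] [280 257 102  29 179]
side blue [300.4 187.1] [294 169  14  29 212]
```

View pics/c2.png

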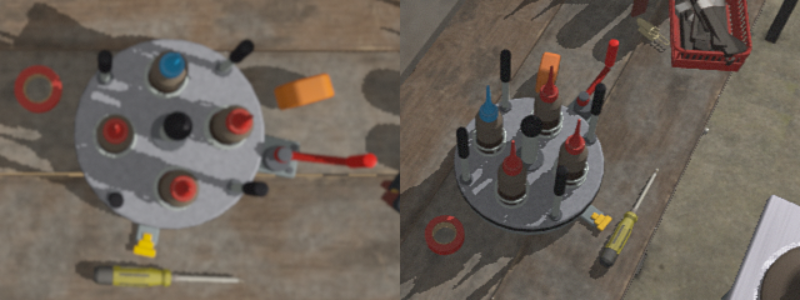

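The lever lies open, pointing right (crop (370,160)). The carousel has not moved and the bystanders are untouched. Next is the back-left post at (0.618, 0.096).

>>> {"op": "jog_arm", "data": {"rows": "-1 0.041 -0.013 0 0 0 0; -1 0.041 -0.013 0 0 0 0; -1 0.041 -0.013 0 0 0 0; -1 0.041 -0.013 0 0 0 0; -1 0.041 -0.013 0 0 0 0; -1 0.041 -0.013 0 0 0 0; -1 0.041 -0.013 0 0 0 0; -1 0.041 -0.013 0 0 0 0"}}

```text
time_s: 6.8
tool_pos: [0.618, 0.0945, 0.2495]
tool_rot: [[0.587, 0.809, -0.003], [0.809, -0.587, -0.0], [-0.002, -0.002, -1.0]]
wrist_force: [1.6, -0.8, 0.2]
gripper_width: 0.0874
gripper_force: 0.0
```

>>> {"op": "jog_arm", "data": {"rows": "-1 0 0 0 0 0 0; -1 0 0 0 0 0 0"}}

```text
time_s: 7.0
tool_pos: [0.6175, 0.0941, 0.2494]
tool_rot: [[0.585, 0.811, -0.004], [0.811, -0.585, -0.0], [-0.002, -0.003, -1.0]]
wrist_force: [0.4, -1.0, -0.1]
gripper_width: 0.0875
gripper_force: 0.0
```

```bash
python3 -c "
from d import *
d((.6184,.0961,.2525),(.6184,.0961,.162))
q=onz('top',536,287,.12);print(q,np.degrees(np.arctan2(q[1]+.1435,q[0]-.5165))+10.7-215+360)"
```

```text
t 7.0 p [0.6175 0.0941 0.2494] x [ 0.585  0.811 -0.002] z [-0.004 -0.    -1.   ] F [ 0.4 -1.  -0.1] 0.08745694610563771 0.0 j [  5.  25. -25.  89.  11.  69. -58.]
d [ 0.0021 -0.0005 -0.0031]
d [0.0002 0.0002 0.0905]
[ 0.5070233  -0.23382151  0.12      ] 59.71033706724131
```

Lever measured at 59.7° (1.04 rad), which is fully open. I'll descend on the post.

>>> {"op": "jog_arm", "data": {"rows": "-1 0.002 0 0.03 0 0 0; -1 0 0 0.03 0 0 0; -1 0 0 0.027 0 0 0; 1 0 0 0 0 0 0; 1 0 0 0 0 0 0; 1 0 0 0 0 0 0; 1 0 0 0 0 0 0; 1 0 0 0 0 0 0", "squeeze": 20}}

```text
time_s: 7.8
tool_pos: [0.6201, 0.0946, 0.1659]
tool_rot: [[0.587, 0.809, 0.002], [0.809, -0.588, 0.0], [0.001, 0.001, -1.0]]
wrist_force: [0.3, -0.3, 0.3]
gripper_width: 0.0514
gripper_force: 0.0
```

>>> {"op": "jog_arm", "data": {"rows": "1 0 0 0 0 0 0; 1 0 0 0 0 0 0; 1 0 0 0 0 0 0; 1 0 0 0 0 0 0; 1 0 0 0 0 0 0; 1 0 0 0 0 0 0"}}

```text
time_s: 8.4
tool_pos: [0.6196, 0.0946, 0.1647]
tool_rot: [[0.587, 0.809, 0.0], [0.809, -0.587, -0.0], [0.0, 0.0, -1.0]]
wrist_force: [0.6, -0.8, 0.4]
gripper_width: 0.0175
gripper_force: 20.0
```

```bash
cat > c.py <<'E'
from d import *
c=np.array([.5448,.0079]);p=np.array(arm.read_state()['tool_pos']);v=p[:2]-c
a0=np.degrees(np.arctan2(v[1],v[0]))%360;print("ang",a0,"r",np.linalg.norm(v))
def P(t):t=np.radians(t);return(*(c+.115*np.array([np.cos(t),np.sin(t)])),p[2])
n=int(np.ceil((214.2-a0)/7.5))
d(*[P(t) for t in np.linspace(a0,214.2,n+1)[1:]])
E
python3 c.py
```

```text
ang 49.206189939435504 r 0.11455005753793761
t 8.4 p [0.6196 0.0946 0.1647] x [0.587 0.809 0.   ] z [ 0. -0. -1.] F [ 0.6 -0.8  0.4] 0.017528304741660276 19.999992549419403 j [  4.  30. -24.  94.  14.  59. -60.]
d [ 0.0007 -0.015  -0.    ]
d [-0.0017 -0.0149 -0.    ]
d [-0.0036 -0.0146 -0.    ]
d [-0.0055 -0.014  -0.    ]
d [-0.0073 -0.0132 -0.    ]
d [-0.0089 -0.0121 -0.    ]
d [-0.0104 -0.0108 -0.    ]
d [-0.0118 -0.0094 -0.    ]
d [-0.0129 -0.0078 -0.    ]
d [-0.0138 -0.006  -0.    ]
d [-0.0145 -0.0042 -0.    ]
d [-0.0149 -0.0022 -0.    ]
d [-0.015  -0.0003 -0.    ]
d [-0.0149  0.0017 -0.    ]
d [-0.0146  0.0036 -0.    ]
d [-0.014   0.0055  0.    ]
d [-0.0132  0.0073  0.    ]
d [-0.0121  0.0089  0.    ]
d [-0.0108  0.0104  0.    ]
d [-0.0094  0.0118  0.    ]
d [-0.0078  0.0129  0.    ]
d [-0.006   0.0138  0.    ]
```

>>> {"op": "jog_arm", "data": {"rows": "1 0 -0.007 0 0 0 0; 1 0 -0.008 0 0 0 0; 1 -0.0015 -0.015 0 0 0 0; 1 -0.0035 -0.0145 0 0 0 0; 1 -0.0055 -0.014 0 0 0 0; 1 -0.0035 -0.0065 0 0 0 0; 1 -0.0035 -0.0065 0 0 0 0; 1 0 0 0 0 0 0"}}

```text
time_s: 9.2
tool_pos: [0.5507, 0.1227, 0.1649]
tool_rot: [[0.587, 0.81, -0.0], [0.81, -0.587, -0.0], [-0.0, -0.0, -1.0]]
wrist_force: [-0.2, 1.1, 3.2]
gripper_width: 0.0175
gripper_force: 20.0
```

```bash
python3 c.py
```

```text
ang 87.0379283538037 r 0.11492845111601618
t 9.2 p [0.5507 0.1227 0.1649] x [ 0.587  0.81  -0.   ] z [-0. -0. -1.] F [-0.2  1.1  3.2] 0.017480538768977497 20.000479817390442 j [  3.  24. -26. 103.  13.  56. -65.]
d [-0.0089 -0.0121  0.    ]
d [-0.0105 -0.0108  0.    ]
d [-0.0118 -0.0093  0.    ]
d [-0.0129 -0.0077  0.    ]
d [-0.0138 -0.0059  0.    ]
d [-0.0144 -0.0041  0.    ]
d [-0.0148 -0.0022  0.    ]
d [-0.015  -0.0002  0.    ]
d [-0.0149  0.0017  0.    ]
d [-0.0146  0.0036  0.    ]
d [-0.014   0.0055  0.    ]
d [-0.0131  0.0073  0.    ]
d [-0.0121  0.0089  0.    ]
d [-0.0108  0.0104  0.    ]
d [-0.0094  0.0117 -0.    ]
d [-0.0077  0.0129 -0.    ]
d [-0.006   0.0137 -0.    ]
```

Turning works with small forces.

>>> {"op": "jog_arm", "data": {"rows": "1 -0.0045 -0.006 0 0 0 0; 1 -0.0045 -0.006 0 0 0 0; 1 -0.0105 -0.011 0 0 0 0; 1 -0.012 -0.0095 0 0 0 0; 1 -0.013 -0.0075 0 0 0 0; 1 -0.014 -0.006 0 0 0 0; 1 -0.0145 -0.004 0 0 0 0; 1 -0.015 -0.002 0 0 0 0"}}

```text
time_s: 10.0
tool_pos: [0.4577, 0.0809, 0.165]
tool_rot: [[0.587, 0.809, 0.002], [0.809, -0.587, -0.0], [0.001, 0.002, -1.0]]
wrist_force: [9.0, -2.5, 2.2]
gripper_width: 0.0172
gripper_force: 20.0
```

>>> {"op": "jog_arm", "data": {"rows": "1 -0.0075 0 0 0 0 0; 1 -0.0075 0 0 0 0 0; 1 0 0 0 0 0 0"}}

```text
time_s: 10.3
tool_pos: [0.4488, 0.0681, 0.165]
tool_rot: [[0.589, 0.808, 0.001], [0.808, -0.589, -0.001], [-0.0, 0.001, -1.0]]
wrist_force: [3.7, -2.8, 4.5]
gripper_width: 0.0178
gripper_force: 20.0
```

```bash
python3 c.py
```

```text
ang 147.8984255040194 r 0.11327783786660622
t 10.3 p [0.4488 0.0681 0.165 ] x [ 0.589  0.808 -0.   ] z [ 0.001 -0.001 -1.   ] F [ 3.7 -2.8  4.5] 0.017808239098984175 20.00145524740219 j [  9.  14. -28. 117.   8.  51. -59.]
d [-0.0148  0.0003  0.    ]
d [-0.0143  0.0038  0.    ]
d [-0.0137  0.0056  0.    ]
d [-0.0128  0.0073  0.    ]
d [-0.0118  0.0089  0.    ]
d [-0.0105  0.0104  0.    ]
d [-0.0091  0.0116  0.    ]
d [-0.0076  0.0127  0.    ]
d [-0.0059  0.0136  0.    ]
```

>>> {"op": "jog_arm", "data": {"rows": "1 -0.0075 0 0 0 0 0; 1 -0.0075 0 0 0 0 0; 1 -0.0145 0.004 0 0 0 0; 1 -0.0135 0.0055 0 0 0 0; 1 -0.013 0.0075 0 0 0 0; 1 -0.012 0.009 0 0 0 0; 1 -0.005 0.005 0 0 0 0; 1 -0.005 0.005 0 0 0 0"}}

```text
time_s: 11.1
tool_pos: [0.4316, -0.0142, 0.165]
tool_rot: [[0.587, 0.809, -0.001], [0.809, -0.587, 0.001], [0.0, -0.001, -1.0]]
wrist_force: [-2.8, 3.0, 11.2]
gripper_width: 0.0177
gripper_force: 20.0
```

>>> {"op": "jog_arm", "data": {"rows": "1 0 0 0 0 0 0; 1 0 0 0 0 0 0"}}

```text
time_s: 11.3
tool_pos: [0.4317, -0.0148, 0.1649]
tool_rot: [[0.588, 0.809, -0.001], [0.809, -0.588, 0.0], [-0.001, -0.001, -1.0]]
wrist_force: [-1.3, -0.9, 9.7]
gripper_width: 0.0174
gripper_force: 20.0
```

```bash
python3 c.py
```

```text
ang 191.34729601015545 r 0.11538527024539491
t 11.3 p [ 0.4317 -0.0148  0.1649] x [ 0.588  0.809 -0.001] z [-0.001  0.    -1.   ] F [-1.3 -0.9  9.7] 0.01742994867123719 20.00241458415985 j [ 18.  11. -25. 120.   6.  50. -47.]
d [-0.007   0.0091 -0.    ]
d [-0.0064  0.0095 -0.    ]
d [-0.0054  0.0101 -0.    ]
d [-0.0044  0.0106 -0.    ]
```

>>> {"op": "jog_arm", "data": {"rows": "1 -0.007 0.009 0 0 0 0; 1 -0.0065 0.0095 0 0 0 0; 1 -0.0055 0.01 0 0 0 0; 1 -0.0025 0.0055 0 0 0 0; 1 -0.002 0.005 0 0 0 0; 1 0 0 0 0 0 0; 1 0 0 0 0 0 0; 1 0 0 0 0 0 0"}}

```text
time_s: 12.1
tool_pos: [0.4482, -0.0573, 0.1644]
tool_rot: [[0.588, 0.809, -0.004], [0.809, -0.588, -0.001], [-0.003, -0.002, -1.0]]
wrist_force: [-3.3, -3.3, 9.4]
gripper_width: 0.0176
gripper_force: 20.0
```

```bash
python3 -c "
from c import *
from m import blobs
for n in('top','side'): cv2.imwrite(f'pics/{n}3.png',grab_frame(n)[:,:,::-1])
i=cv2.imread('pics/top3.png')[160:400,240:560];j=cv2.imread('pics/side3.png')[100:340,230:550]
cv2.imwrite('pics/c3.png',cv2.resize(np.hstack([i,j]),(800,300)))
for n,b in(('top',(230,170,530,380)),('side',(230,120,440,300))):
  hsv=cv2.cvtColor(cv2.imread(f'pics/{n}3.png'),cv2.COLOR_BGR2HSV)
  for nm,lo,hi in(('black',(0,0,0),(180,255,45)),('blue',(90,120,90),(120,255,255))):
    for q,st in blobs(hsv,lo,hi,b,60):print(n,nm,q,st,onz(n,*q,.16).round(3))
"
```

```text
ang 214.00488784565928 r 0.11658670732701999
t 12.1 p [ 0.4482 -0.0573  0.1644] x [ 0.588  0.809 -0.003] z [-0.004 -0.001 -1.   ] F [-3.3 -3.3  9.4] 0.01759781933265496 20.004830360412598 j [ 21.  13. -23. 118.   7.  50. -42.]
d [ 0.0014  0.0009 -0.    ]
top black [339.3 196.3] [335 187  11  17 106] [0.64  0.071 0.16 ]
top black [446.2 218.2] [438 210  19  16 150] [ 0.608 -0.088  0.16 ]
top black [381.5 260.8] [371 251  22  21 366] [0.544 0.009 0.16 ]
top black [317.3 302.1] [312 297  11  11  87] [0.483 0.103 0.16 ]
top black [450.4 343.5] [ 430  306   36   74 1532] [ 0.424 -0.09   0.16 ]
top blue [371.5 309.6] [362 300  21  20 320] [0.472 0.024 0.16 ]
side black [392.1 172.1] [364 131  62  75 667] [ 0.471 -0.103  0.16 ]
side black [402. 149.] [379 135  48  22 313] [ 0.478 -0.166  0.16 ]
side black [329.6 149.7] [326 137   8  26 172] [ 0.609 -0.092  0.16 ]
side black [276.3 199.7] [272 188   9  25 175] [0.643 0.067 0.16 ]
side black [419.9 196.4] [404 190  36  13 102] [ 0.399 -0.076  0.16 ]
side black [334.7 200.8] [327 193  17  17 223] [0.541 0.014 0.16 ]
side black [353.9 204.3] [345 199  20   9  62] [0.505 0.003 0.16 ]
side black [305.1 206.1] [297 201  19  10  90] [0.586 0.053 0.16 ]
side black [340.8 247.6] [336 236  10  24 185] [0.483 0.101 0.16 ]
side black [359.5 248. ] [350 242  21  10  64] [0.452 0.085 0.16 ]
side black [309.6 250.4] [300 245  21  10 104] [0.532 0.134 0.16 ]
side black [325.2 276.4] [278 252 101  34 178] [0.481 0.167 0.16 ]
side blue [364.2 221.7] [357 204  15  28 219] [0.47  0.029 0.16 ]
```

View pics/c3.png

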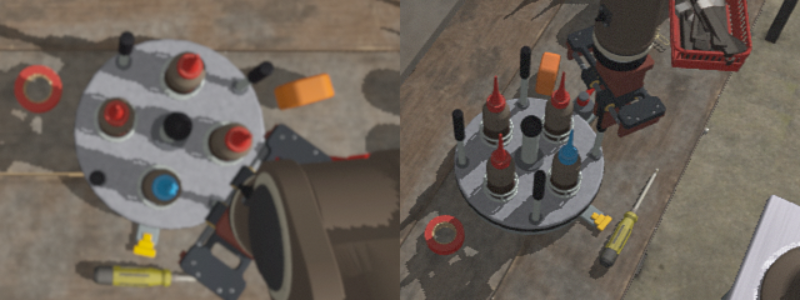

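The blue nozzle is at the front (crop (163,187)), in line with the arrow at (147,240), about 169° against the arrow's 169°. The post is gripped at 20 N, the lever grip still shows at its open spot, and the tape items have not moved.

```bash
python3 -c "
from workcell import arm
print(arm.sign_off())"
```

```text
the job is handed in; nothing more can be done
None
```

The job is handed in at about 12 s of the 51 s allowed: brake lever measured fully open (about 1.04 rad), blue-nozzled bottle within about 3 mm of the arrow line, and the arm still gripping post_0 at 20 N; the sign-off returned no verdict.

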